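# Re-rack the specimen jars in reverse order

### The arm

A 6-joint arm with a two-finger parallel gripper is mounted at the origin on the work surface. World frame = base frame: x ahead of the robot, y to its left, z up, the work surface at z = 0. Lengths are in m, angles in rad, forces in N, time in s.
With the tool pointing down it reaches from about 0.425 to 0.95 m from the base axis. Payload 3.5 kg.
Tool frame: the origin (TCP) lies at the very end of the fingers, on their centre line; the grasp point (between the pads) lies 19 mm behind it; z points along the fingers, y is the direction in which the jaws open and shut (so a half turn about z gives the same grasp; the last joint's range is limited). The gripper opens to 85 mm and grips with 20 to 120 N. Pads are 22 mm wide; open, the fingers measure 114 mm over their backs; the gripper's body (76 mm by 85 mm) begins 54 mm behind the grasp point. The pads swing forward as they close: fully open they stand 13 mm farther back than shut.
Start: joints at [-1.311, 0.286, 1.577, -0, 1.279, -0.15], TCP at [0.269, -0.619, 0.231] pointing down, gripper open.
Joint ranges: [-2.77, 2.77], [-0.9, 2.22], [0.21, 2.48], [-1.53, 4.67], [0.24, 2.81], [-2.84, 2.84]. Speed limits (rad/s): [2.79, 2.79, 3.14, 3.14, 3.14, 3.14].

### API

Orientations are given as a unit quaternion [x, y, z, w].
In Python, from plant import get_state, vision, ctrl, cut_out gives the robot as it stands.
- The arm moves only by the tool jog_arm, never from a script. Its argument "commands" is text: rows parted by semicolons, each of 6 numbers parted by spaces: the shift along the world's x, y, z in m, then the turn, a rotation vector about the world's x, y, z in rad. A call has 1 to 20 rows; each row is the pose to reach, as a shift and turn from the pose commanded when the call began; what a row does not reach only later rows make up. A row lasts 1/8 s, in which the tool goes at most 62.5 mm and 10.7 degrees, less where a joint would pass 70% of its speed; a pose out of reach is approached as far as the arm can. A call with a gripper value outside its range is refused whole. "gripper" is the opening in per cent of the stroke, from 0 (shut) to 100 (fully open), set as the call begins (left out, the last holds). The fingers move at their own pace and stop on an object; "grip_force" is the grip in N (left out, the last holds). Time passes only in rows, so rows that repeat a pose let the fingers close. It gives the time, the measured TCP pose, the force and the opening at its end, in the units of the state.
- get_state(): the state, without advancing time (a new reading comes with each control period).
- vision.read_camera(name): name is "scene" or "top" or "wrist"; returns a dict with "frame" (480x640x3 uint8, red, green, blue), "z_map" (480x640 float32, m along the optical axis (not along the pixel's ray), 0 where there is no reading), "fx", "fy", "cx", "cy" (pixels), "R" (3x3) and "t" (3): a world point X has camera coordinates R X + t. Camera axes: x right, y down, z forward; pixel columns grow to the right and rows downward; lengths in m; the calibration is good to about 2 mm. The wrist camera is an equidistant fisheye: a pixel r from the principal point sees the ray r / f radians off the axis. A picture is of the moment at which its call begins.
- ctrl.sign_off(): hands the job in, once; it reports no verdict.
Trained networks look in the newest picture that a camera, given by its name, has taken for a name from the list of things; names that differ only in an ending like _2 or _b are one class to them, and where a whole thing is asked for, a point or a joint stands for the part that bears it (a point fixed in the world has none). Each returns a list of dicts, best first, with "conf" (0 to 1); they miss things now and then, are a little off and sometimes report something else, mostly with a low value. They report only what shows in the picture. A call takes as long as a camera call.
- cut_out(camera, query): "pixels" (480x640 bool, what is visible of it) and "box" ([centre column, centre row, width, height] in pixels, round what is visible of it).
The state is a dict: "time": time; "qpos": joint angles; "dq": joint speeds; "joint_efforts": joint torques, N m; "eef_pos": TCP position; "tcp_rot": TCP orientation; "contact_force": force on the tool from outside, world axes, zero at the start; "wrist_torque": the same for the moment, N m; "opening": opening from 0.0 (shut) to 1.0 (fully open).
Only numpy, scipy, OpenCV 4.12 (cv2) and the standard library are available. Lean on these libraries where they do the work, as an engineer would, in place of code of your own. Each camera call takes 0.05 s, during which the arm holds its last target.

### The job

Move the four specimen jars one by one from the grey rack to the white rack in reverse order, so that the last is examined first: the jar that starts nearest the grey rack's black end goes into the white rack's slot farthest from its black end, the next one beside it, and so on, until the jar that started farthest from black stands next to the white rack's black end. Keep the jars upright, set each one down fully into its own slot without dropping it, and leave all four standing.

Things in the scene. Friction and masses are not known exactly. Their poses are not given: they have to be found in the camera images.
- grey_rack: Fixed grey rack, full at the start. Origin: middle of the slot row, on the table; z up. 4 square slots 52 mm wide along its y, centres y = 84, 28, -28, -84 mm, x = 0. Slot floor 6 mm, wall tops 16 mm above the table, walls 4 mm thick. Black end block at +y (y = 114 to 134 mm, 24 mm high): slot y = 84 is next to it. Ledge 8 mm high at x = -29 to -57 mm carries the coloured tabs.
- white_rack: Fixed white rack, empty at the start, same shape and sizes as the grey rack: origin in the middle of the slot row on the table, z up, slots along its y at y = 84, 28, -28, -84 mm, black end block at +y, bare ledge on its -x side. Which rack stands left and which right varies.
- red_jar_center (a point): Centre of the loose upright specimen jar with the red lid: cylinder 32 mm in diameter, 62 mm high, off-white with a paper band, top 18 mm the red lid, 50 to 100 g. The point is 31 mm above its underside, z along its axis (37 mm above the table when it stands in a slot). Starts within 7 mm or so of the centre of a grey slot.
- red_tab: Flat red tab, 22 x 36 x 4 mm, fixed on the grey rack's ledge in front of the slot in which the red-lidded jar starts (43 mm to the -x side of the slot's centre); it stays there and records that jar's first place. Origin: centre of its underside; axes as the grey rack's.
- yellow_jar_center (a point): Centre of the loose upright specimen jar with the yellow lid: cylinder 32 mm in diameter, 62 mm high, off-white with a paper band, top 18 mm the yellow lid, 50 to 100 g. The point is 31 mm above its underside, z along its axis (37 mm above the table when it stands in a slot). Starts within 7 mm or so of the centre of a grey slot.
- yellow_tab: Flat yellow tab, 22 x 36 x 4 mm, fixed on the grey rack's ledge in front of the slot in which the yellow-lidded jar starts (43 mm to the -x side of the slot's centre); it stays there and records that jar's first place. Origin: centre of its underside; axes as the grey rack's.
- green_jar_center (a point): Centre of the loose upright specimen jar with the green lid: cylinder 32 mm in diameter, 62 mm high, off-white with a paper band, top 18 mm the green lid, 50 to 100 g. The point is 31 mm above its underside, z along its axis (37 mm above the table when it stands in a slot). Starts within 7 mm or so of the centre of a grey slot.
- green_tab: Flat green tab, 22 x 36 x 4 mm, fixed on the grey rack's ledge in front of the slot in which the green-lidded jar starts (43 mm to the -x side of the slot's centre); it stays there and records that jar's first place. Origin: centre of its underside; axes as the grey rack's.
- blue_jar_center (a point): Centre of the loose upright specimen jar with the blue lid: cylinder 32 mm in diameter, 62 mm high, off-white with a paper band, top 18 mm the blue lid, 50 to 100 g. The point is 31 mm above its underside, z along its axis (37 mm above the table when it stands in a slot). Starts within 7 mm or so of the centre of a grey slot.
- blue_tab: Flat blue tab, 22 x 36 x 4 mm, fixed on the grey rack's ledge in front of the slot in which the blue-lidded jar starts (43 mm to the -x side of the slot's centre); it stays there and records that jar's first place. Origin: centre of its underside; axes as the grey rack's.

How it is judged:
By the outcome, as a careful person would: the job done as asked, in the order asked, and still so for the second after the job is handed in, with the robot touching nothing.
It also fails if it takes over 102 s, if anything falls off the work surface, if the arm or the gripper's body presses on something with over 40 N, if the wrist force passes 120 N, or if a joint passes its speed limit or range.

## Working session

There is one attempt and no reset: what is moved stays moved. The work goes in short steps, Python scripts to look and compute and a tool call to move; the robot and the scene stay as the last step left them, time stands still between calls to the robot, and variables do not carry over. Pictures are saved under pics/ and viewed, and the job is handed in when it is done.

Besides the shell and the picture viewer there is one more tool, called as name(argument=value, ...) on one line, values as JSON. jog_arm: Moves the arm, as the interface text tells. Its arguments: {"type":"object","properties":{"commands":{"type":"string"},"gripper":{"type":"number"},"grip_force":{"type":"number"}},"required":["commands"]}

```bash
mkdir -p pics; ls; python3 - <<'E'
from plant import get_state, vision
import cv2
print(get_state())
for n in ["scene","top"]:
    c=vision.read_camera(n)
    cv2.imwrite(f"pics/{n}0.png",c["frame"][:,:,::-1])
    print(n,c["fx"],c["fy"],c["cx"],c["cy"],c["R"],c["t"])
E
```

```text
pics
{'time': 0.0, 'qpos': array([-1.31097004e+00,  2.87171867e-01,  1.57823931e+00,  9.34123148e-06,
        1.27858334e+00, -1.50006230e-01]), 'dq': array([-0.0004036 ,  0.00029149,  0.00044457,  0.00090548,  0.00078179,
       -0.00093324]), 'joint_efforts': array([-2.42718088e-04, -4.05981266e+01, -2.92622977e+01, -1.94517902e-04,
        5.89362782e-03,  3.44813820e-06]), 'eef_pos': array([ 0.26880645, -0.61842658,  0.22990931]), 'tcp_rot': array([ 9.79077597e-01,  2.03483702e-01, -6.14457475e-05, -1.19936618e-03]), 'contact_force': array([0.27742321, 0.83632458, 0.3802924 ]), 'wrist_torque': array([ 0.02115795, -0.03916402,  0.00786091]), 'opening': 0.9980498063848413}
scene 440.4937660122691 440.4937660122691 320.78660993546094 234.4130738313246 [[-0.22668195  0.97384428  0.01557596]
 [ 0.58937595  0.14988597 -0.79383259]
 [-0.77540395 -0.17076742 -0.60793684]] [ 0.11188409 -0.25236756  1.27480439]
top 569.5054855716905 569.5054855716905 326.30894088189694 237.47265509249607 [[ 1.94467816e-01 -9.80908886e-01  1.60389791e-04]
 [-9.58547738e-01 -1.90069368e-01 -2.12273103e-01]
 [ 2.08251058e-01  4.11265454e-02 -9.77210368e-01]] [-0.08634127  0.49845509  0.88408936]
```

View pics/scene0.png

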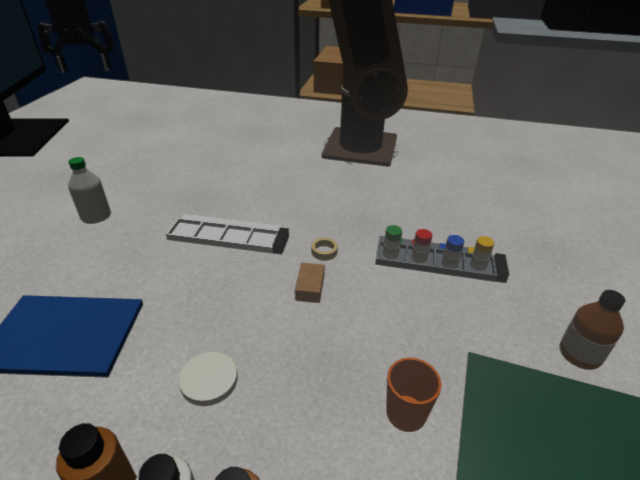

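View pics/top0.png

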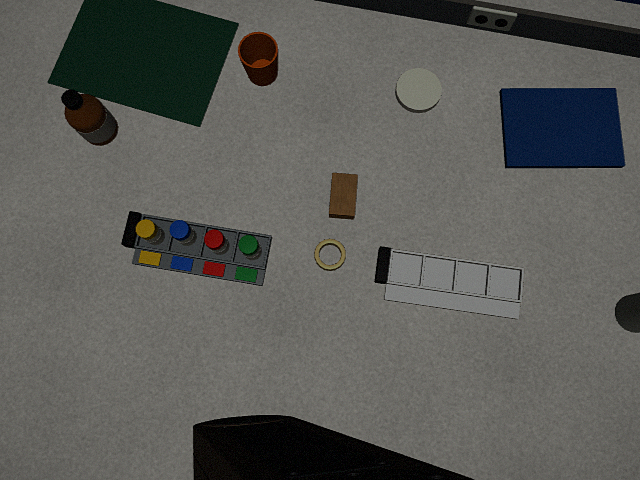

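The top picture shows the grey rack at left (black end at about (132,230)), with yellow, blue, red and green jars going away from black. The white rack is at right, black end at about (383,265). So green goes next to black, and yellow goes farthest.

```bash
cat > h.py <<'E'
import numpy as np, cv2
from plant import get_state, vision, ctrl, cut_out
def unproj(c,u,v,z=None,plane=None):
    u=np.asarray(u,float);v=np.asarray(v,float)
    d=np.stack([(u-c["cx"])/c["fx"],(v-c["cy"])/c["fy"],np.ones_like(u)],-1)
    if z is not None: P=d*np.asarray(z)[...,None]; return (P-c["t"])@c["R"]
    o=-c["R"].T@c["t"]; w=d@c["R"]; s=(plane-o[2])/w[...,2]
    return o+w*s[...,None]
def proj(c,X):
    p=np.asarray(X)@c["R"].T+c["t"]; return np.stack([c["fx"]*p[...,0]/p[...,2]+c["cx"],c["fy"]*p[...,1]/p[...,2]+c["cy"]],-1)
E
python3 - <<'E'
from h import *
c=vision.read_camera("top")
cv2.imwrite("pics/top_g.png",cv2.resize(c["frame"][200:300,110:290,::-1],None,fx=4,fy=4,interpolation=cv2.INTER_CUBIC))
cv2.imwrite("pics/top_w.png",cv2.resize(c["frame"][230:330,360:540,::-1],None,fx=4,fy=4,interpolation=cv2.INTER_CUBIC))
for n in ["grey_rack","white_rack","red_jar_center","yellow_jar_center","green_jar_center","blue_jar_center","red_tab","yellow_tab","green_tab","blue_tab"]:
    for r in cut_out("top",n)[:1]:
        m=r["pixels"]; v,u=np.nonzero(m); 
        P=unproj(c,u,v,c["z_map"][v,u]); P=P[c["z_map"][v,u]>0]
        print(n,round(r["conf"],2),np.round(r["box"],1),m.sum(),"z pct",np.round(np.percentile(P[:,2],[5,50,95]),4))
        if 'jar' in n:
            q=P[P[:,2]>P[:,2].max()-.008]; print("   top",q.mean(0).round(4),len(q))
        elif 'tab' in n:
            print("   ",unproj(c,u,v,plane=.012).mean(0).round(4))
        else:
            (x,y),s,a=cv2.minAreaRect(P[:,:2].astype(np.float32)); print("  ",x,y,s,a)
E
```

```text
grey_rack 0.76 [197.8 248.6 154.2  75. ] 4457 z pct [0.0031 0.008  0.0235]
   0.4543140232563019 0.2348664402961731 (0.09226594865322113, 0.258587509393692) 1.7425217628479004
white_rack 0.83 [450.5 283.4 146.5  67. ] 7667 z pct [0.0029 0.0071 0.0213]
   0.4796909689903259 -0.20630036294460297 (0.09490229189395905, 0.25522515177726746) 2.6603500843048096
red_jar_center 0.75 [216.2 242.4  26.1  28.4] 459 z pct [0.0154 0.0663 0.0696]
   top [0.4657 0.1907 0.0676] 283
yellow_jar_center 0.89 [151.6 231.8  26.9  20.3] 495 z pct [0.0174 0.0655 0.0698]
   top [0.4607 0.3032 0.0675] 275
green_jar_center 0.95 [248.8 245.8  25.8  23.9] 445 z pct [0.0139 0.0662 0.0699]
   top [0.4675 0.1339 0.0676] 292
blue_jar_center 0.64 [182.6 233.9  23.6  22.8] 422 z pct [0.0222 0.0659 0.0699]
   top [0.4691 0.2484 0.0676] 254
red_tab 0.83 [215.1 269.1  20.3  19.4] 278 z pct [0.0087 0.0115 0.0145]
    [0.4245 0.1914 0.012 ]
yellow_tab 0.74 [182.6 263.3  24.4  15.8] 289 z pct [0.0074 0.0116 0.0142]
    [0.4236 0.2476 0.012 ]
green_tab 0.68 [242.9 272.4  21.5  14. ] 275 z pct [0.0089 0.0117 0.0142]
    [0.426  0.1354 0.012 ]
blue_tab 0.61 [182.3 263.9  23.8  14.5] 278 z pct [0.0073 0.0117 0.0142]
    [0.4223 0.2457 0.012 ]
```

View pics/top_g.png

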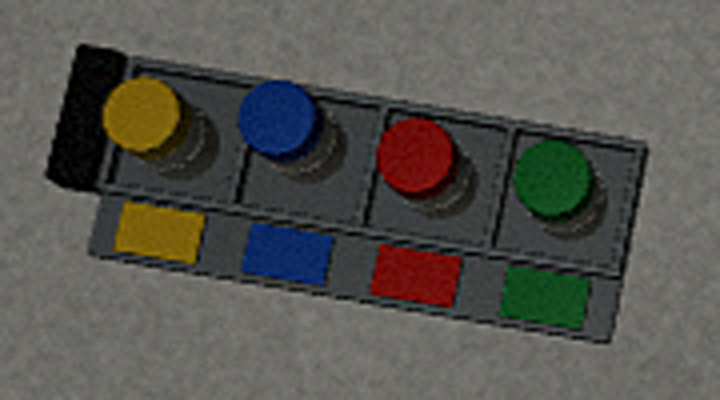

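View pics/top_w.png

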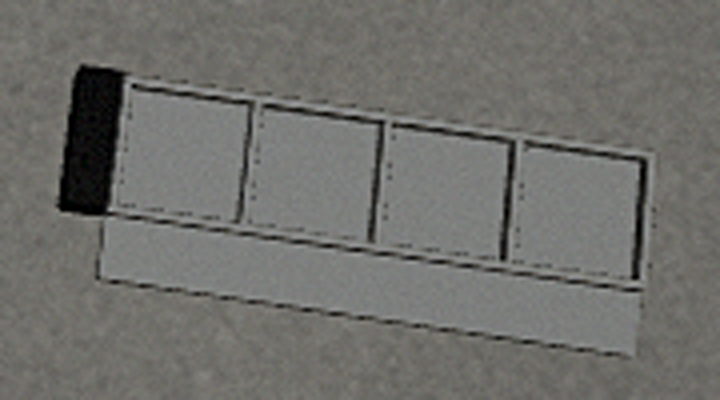

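```bash
python3 - <<'E'
from h import *
from scipy.optimize import least_squares
c=vision.read_camera("top")
def W(p,q):
    q=np.asarray(q,float)/1000; s,k=np.sin(p[2]),np.cos(p[2])
    return np.stack([p[0]+k*q[...,0]-s*q[...,1],p[1]+s*q[...,0]+k*q[...,1],q[...,2]],-1)
data={"grey":((110,200),{(78,44):(30,134,24),(648,146):(30,-114,16),(610,343):(-57,-114,8),(133,68):(26,110,16),(384,107):(28-28+26-26+26,0,16),(515,128):(26,-56,16)}, (0.468,.22,.03)),
"white":((360,230),{(78,66):(30,134,24),(655,152):(30,-114,16),(635,357):(-57,-114,8),(99,281):(-57,114,8),(131,85):(26,110,16),(385,123):(26,0,16),(515,141):(26,-56,16),(373,243):(-26,0,16),(639,280):(-26,-110,16)},(.49,-.2,.03))}
pose={}
for n,(o,d,p0) in data.items():
    px=np.array(list(d.keys()))/4.-.375+np.array(o); Q=np.array(list(d.values()))
    r=least_squares(lambda p:(proj(c,W(p,Q))-px).ravel(),p0,loss='soft_l1',x_scale=.01)
    p=r.x; pose[n]=p; print(n,p.round(4)); print((proj(c,W(p,Q))-px).round(1).tolist())
    im=cv2.resize(c["frame"][o[1]:o[1]+100,o[0]:o[0]+180,::-1],None,fx=4,fy=4,interpolation=cv2.INTER_CUBIC)
    for y in (84,28,-28,-84):
        b=[(a,y+e,16) for a,e in((26,26),(26,-26),(-26,-26),(-26,26))]
        cv2.polylines(im,[np.int32((proj(c,W(p,b))-o+.375)*4)],True,(0,0,255),1)
        print(y,W(p,(0,y,0)).round(4), "tab", W(p,(-43,y,0)).round(4))
    b=[(30,134,24),(30,114,24),(-30,114,24),(-30,134,24)]
    cv2.polylines(im,[np.int32((proj(c,W(p,b))-o+.375)*4)],True,(0,255,0),1)
    cv2.imwrite(f"pics/fit_{n}.png",im)
# lids
for n,lo,hi in (("yellow",18,35),("blue",100,130),("green",45,85),("red",0,0)):
    hsv=cv2.cvtColor(c["frame"],cv2.COLOR_RGB2HSV); H,S=hsv[...,0],hsv[...,1]
    m=((H>=lo)&(H<=hi)) if n!="red" else ((H<8)|(H>172))
    m=m&(S>120); m[:200]=0;m[300:]=0;m[:,:110]=0;m[:,290:]=0
    X=unproj(c,*np.meshgrid(np.arange(640),np.arange(480)),c["z_map"])
    m&=X[...,2]>.06
    v,u=np.nonzero(m); (a,b),rr=cv2.minEnclosingCircle(np.stack([u,v],1).astype(np.float32))
    print(n,m.sum(),X[m].mean(0).round(4),unproj(c,u,v,plane=.067).mean(0).round(4))
np.save("pose.npy",np.array([pose["grey"],pose["white"]]))
E
```

```text
grey [0.466  0.2201 0.0279]
[[-0.1, 0.1], [-0.2, -0.9], [0.1, 0.3], [0.7, -0.3], [0.2, 0.3], [-0.6, 0.4]]
84 [0.4637 0.3041 0.    ] tab [0.4207 0.3029 0.    ]
28 [0.4653 0.2481 0.    ] tab [0.4223 0.2469 0.    ]
-28 [0.4668 0.1921 0.    ] tab [0.4238 0.1909 0.    ]
-84 [0.4684 0.1362 0.    ] tab [0.4254 0.135  0.    ]
white [ 0.4919 -0.212   0.0538]
[[-0.4, -0.0], [0.2, -0.3], [0.1, 0.0], [-1.0, -0.2], [-0.4, 0.4], [0.5, -0.1], [0.9, -0.0], [0.6, 0.1], [-0.5, 0.1]]
84 [ 0.4873 -0.1281  0.    ] tab [ 0.4444 -0.1304  0.    ]
28 [ 0.4904 -0.184   0.    ] tab [ 0.4474 -0.1863  0.    ]
-28 [ 0.4934 -0.2399  0.    ] tab [ 0.4504 -0.2422  0.    ]
-84 [ 0.4964 -0.2958  0.    ] tab [ 0.4534 -0.2982  0.    ]
yellow 300 [0.4599 0.3023 0.0702] [0.4604 0.3035 0.067 ]
blue 309 [0.4692 0.2481 0.0701] [0.4696 0.249  0.067 ]
green 305 [0.466  0.1328 0.0731] [0.4669 0.1339 0.067 ]
red 306 [0.4647 0.1896 0.0702] [0.4653 0.1904 0.067 ]
```

The fit agrees with the tabs and the detections to within about 2 mm. I'll move above the yellow jar.

jog_arm(commands="0.251 0.419 -0.03 0 0 1.2;0.251 0.419 -0.03 0 0 1.2;0.251 0.419 -0.03 0 0 1.2;0.251 0.419 -0.03 0 0 1.2;0.251 0.419 -0.03 0 0 1.2;0.251 0.419 -0.03 0 0 1.2;0.251 0.419 -0.03 0 0 1.2;0.251 0.419 -0.03 0 0 1.2;0.1915 0.9215 -0.09 0 0 1.2;0.1915 0.9215 -0.09 0 0 1.2;0.1915 0.9215 -0.09 0 0 1.2;0.1915 0.9215 -0.09 0 0 1.2;0.1915 0.9215 -0.09 0 0 1.2;0.1915 0.9215 -0.09 0 0 1.2;0.1915 0.9215 -0.09 0 0 1.2;0.1915 0.9215 -0.09 0 0 1.2;0.1915 0.9215 -0.09 0 0 1.2;0.1915 0.9215 -0.09 0 0 1.2;0.1915 0.9215 -0.09 0 0 1.2", gripper=75, grip_force=30)

```text
time: 3.08
eef_pos: [0.4609, 0.3013, 0.1415]
tcp_rot: [0.694, 0.72, -0.0, 0.0]
contact_force: [0.1, -0.3, 0.9]
opening: 0.753
```

```bash
python3 - <<'E'
from h import *
print(get_state())
c=vision.read_camera("wrist"); cv2.imwrite("pics/wrist1.png",c["frame"][:,:,::-1])
c=vision.read_camera("scene"); cv2.imwrite("pics/scene1.png",c["frame"][:,:,::-1])
E
```

```text
{'time': 3.075, 'qpos': array([ 3.94789119e-01,  1.06799585e-01,  1.95872451e+00, -4.41874214e-04,
        1.07591311e+00,  3.57470912e-01]), 'dq': array([-0.01118585, -0.00351479,  0.00114545,  0.00177769,  0.00041222,
        0.00433759]), 'joint_efforts': array([ 5.15633505e-01, -3.07942379e+01, -2.66842371e+01,  1.56433485e-02,
        1.93809223e-05, -1.40404190e-03]), 'eef_pos': array([0.4609254 , 0.30125439, 0.14152748]), 'tcp_rot': array([ 6.93714902e-01,  7.20249673e-01, -6.07078567e-06,  2.09308675e-04]), 'contact_force': array([ 0.14514061, -0.30815024,  0.86455612]), 'wrist_torque': array([-0.02756423, -0.02759164, -0.03276491]), 'opening': 0.7530078680892005}
```

View pics/wrist1.png

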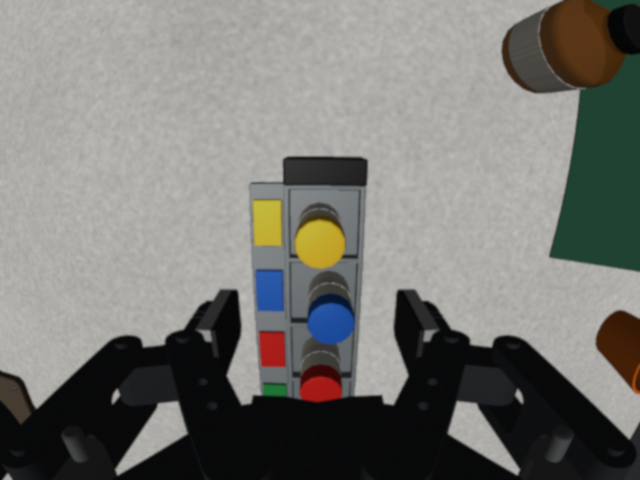

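View pics/scene1.png

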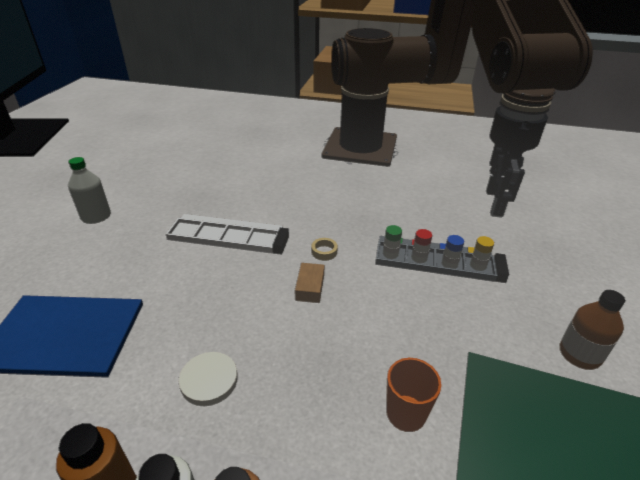

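The wrist view shows the yellow lid at (320,243), centred between the fingers. I'll cross-check positions using the wrist calibration.

```bash
cat >> h.py <<'E'
def unfish(c,u,v,plane):
    u=(np.asarray(u,float)-c["cx"])/c["fx"]; v=(np.asarray(v,float)-c["cy"])/c["fy"]; th=np.hypot(u,v)+1e-9
    d=np.stack([np.sin(th)*u/th,np.sin(th)*v/th,np.cos(th)],-1); o=-c["R"].T@c["t"]; w=d@c["R"]
    return o+w*((plane-o[2])/w[...,2])[...,None]
E
python3 - <<'E'
from h import *
c=vision.read_camera("wrist"); s=get_state(); print(s["eef_pos"], "cam",-c["R"].T@c["t"])
print("yellow",unfish(c,[320],[243],.068)); print("blue",unfish(c,[331],[319],.068)); print("red",unfish(c,[321],[385],.068))
print("slot corners yellow slot", unfish(c,[290,359,359,290],[190,190,256,256],.016))
c=vision.read_camera("scene"); print(proj(c,[s["eef_pos"]]))
E
```

```text
[0.46105424 0.30117425 0.14161211] cam [0.45784473 0.36893723 0.28474898]
yellow [[0.46216745 0.30656781 0.068     ]]
blue [[0.47140289 0.25505493 0.068     ]]
red [[0.46713333 0.19997751 0.068     ]]
slot corners yellow slot [[0.43980416 0.33097576 0.016     ]
 [0.49015516 0.33290537 0.016     ]
 [0.49338774 0.28234798 0.016     ]
 [0.44077144 0.2804709  0.016     ]]
[[491.87877824 207.35017424]]
```

jog_arm(commands="0 0.002 -0.03 0 0 0;0 0.002 -0.06 0 0 0;0 0.002 -0.09 0 0 0;0 0.002 -0.105 0 0 0;0 0.002 -0.113 0 0 0;0 0.002 -0.113 0 0 0;0 0.002 -0.113 0 0 0")

```text
time: 4.15
eef_pos: [0.4614, 0.3048, 0.0295]
tcp_rot: [0.693, 0.721, 0.001, 0.0]
contact_force: [-0.8, -0.2, 0.4]
opening: 0.751
```

jog_arm(commands="0 0 0 0 0 0;0 0 0 0 0 0;0 0 0 0 0 0;0 0 0 0 0 0;0 0 0 0 0 0;0 0 0 0 0 0", gripper=25, grip_force=30)

```text
time: 4.9
eef_pos: [0.461, 0.3047, 0.0291]
tcp_rot: [0.693, 0.721, 0.001, 0.0]
contact_force: [-0.4, -0.5, 5.7]
opening: 0.366
```

jog_arm(commands="0 0 0 0 0 0;0 0 0 0 0 0;0 0 0.01 0 0 0;0 0 0.03 0 0 0;0 0 0.06 0 0 0;0 0 0.09 0 0 0;0 0 0.11 0 0 0;0 0 0.11 0 0 0;0 0 0.11 0 0 0", gripper=10, grip_force=40)

```text
time: 6.02
eef_pos: [0.4595, 0.304, 0.137]
tcp_rot: [0.693, 0.721, -0.001, -0.0]
contact_force: [0.2, -0.2, -0.9]
opening: 0.36
```

```bash
python3 - <<'E'
from h import *
c=vision.read_camera("wrist"); cv2.imwrite("pics/wrist2.png",c["frame"][:,:,::-1])
E
```

```text
(no output)
```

View pics/wrist2.png

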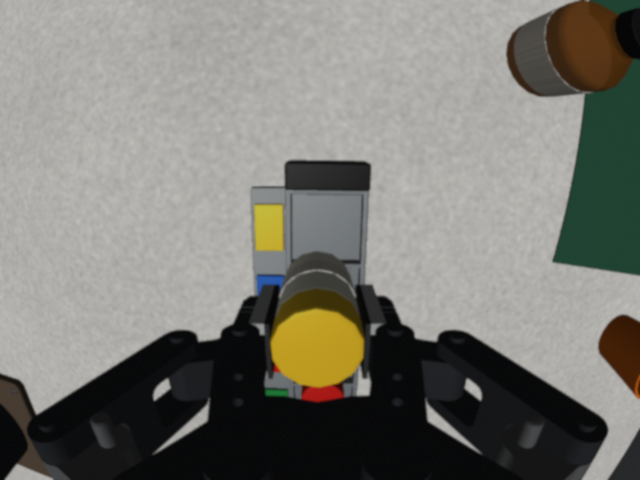

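The yellow jar is held upright (lid at (318,340)) and its slot is empty. Next I'll carry it across.

jog_arm(commands="0.001 -0.02 0 0 0 0;0.004 -0.06 0 0 0 0;0.007 -0.11 0 0 0 0;0.01 -0.16 0 0 0 0;0.013 -0.21 0 0 0 0;0.016 -0.26 0 0 0 0;0.019 -0.31 0 0 0 0;0.022 -0.36 0 0 0 0;0.025 -0.41 0 0 0 0;0.028 -0.46 0 0 0 0;0.031 -0.51 0 0 0 0;0.033 -0.55 0 0 0 0;0.035 -0.58 0 0 0 0;0.036 -0.595 0 0 0 0;0.036 -0.6 0 0 0 0;0.036 -0.6 0 0 0 0;0.036 -0.6 0 0 0 0;0.036 -0.6 0 0 0 0")

```text
time: 8.32
eef_pos: [0.4966, -0.2947, 0.1384]
tcp_rot: [0.693, 0.721, 0.0, -0.0]
contact_force: [0.3, 0.4, -0.9]
opening: 0.363
```

```bash
python3 - <<'E'
from h import *
c=vision.read_camera("wrist"); cv2.imwrite("pics/wrist3.png",c["frame"][:,:,::-1])
c=vision.read_camera("top"); cv2.imwrite("pics/top3.png",c["frame"][:,:,::-1]); print(get_state()["eef_pos"])
E
```

```text
[ 0.49659642 -0.2950213   0.1384062 ]
```

View pics/wrist3.png

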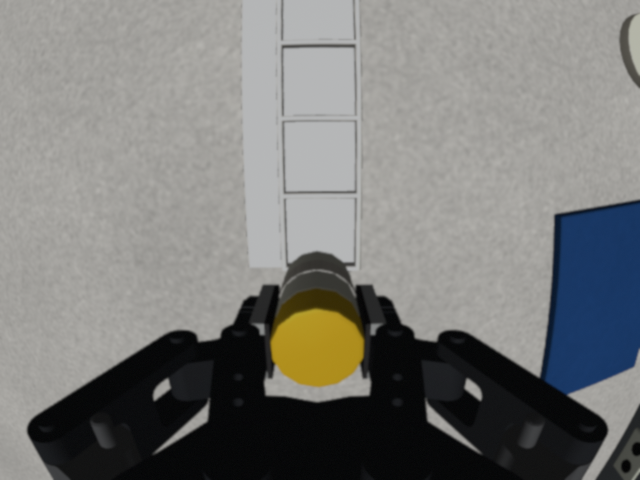

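View pics/top3.png

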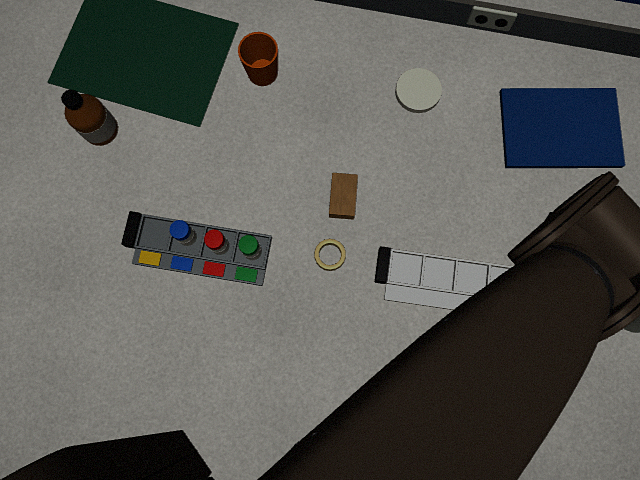

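```bash
python3 - <<'E'
from h import *
c=vision.read_camera("wrist")
for q in ([284,356,356,287],[196,195,264,264]),([283,355,355,285],[121,121,191,191]),([282,354,355,283],[47,47,115,115]): print(unfish(c,*q,.016).mean(0))
E
```

```text
[ 0.49883124 -0.29399262  0.016     ]
[ 0.49565527 -0.23940278  0.016     ]
[ 0.49275536 -0.18490373  0.016     ]
```

Both estimates of the slot centre agree to about 2 mm, and the jar sits well within the clearance. Lowering.

jog_arm(commands="0 0 -0.03 0 0 0;0 0 -0.06 0 0 0;0 0 -0.085 0 0 0;0 0 -0.098 0 0 0;0 0 -0.103 0 0 0;0 0 -0.106 0 0 0;0 0 -0.108 0 0 0;0 0 -0.109 0 0 0;0 0 -0.109 0 0 0;0 0 -0.109 0 0 0")

```text
time: 9.72
eef_pos: [0.4966, -0.2957, 0.0295]
tcp_rot: [0.693, 0.721, 0.0, 0.0]
contact_force: [-0.2, -0.1, -0.6]
opening: 0.36
```

jog_arm(commands="0 0 -0.0005 0 0 0;0 0 -0.001 0 0 0;0 0 -0.001 0 0 0;0 0 -0.001 0 0 0")

```text
time: 10.22
eef_pos: [0.4966, -0.2958, 0.0292]
tcp_rot: [0.693, 0.721, -0.0, 0.0]
contact_force: [-1.1, 1.6, 6.3]
opening: 0.367
```

jog_arm(commands="0 0 0 0 0 0;0 0 0 0 0 0;0 0 0 0 0 0;0 0 0.0 0 0 0;0 0 0.03 0 0 0;0 0 0.08 0 0 0;0 0 0.11 0 0 0;0 0 0.11 0 0 0;0 0 0.11 0 0 0", gripper=75)

```text
time: 11.35
eef_pos: [0.4958, -0.295, 0.1369]
tcp_rot: [0.693, 0.721, -0.0, -0.001]
contact_force: [-0.4, -0.5, -0.6]
opening: 0.75
```

jog_arm(commands="-0.027 0.546 0 0 0 0;-0.027 0.546 0 0 0 0;-0.027 0.546 0 0 0 0;-0.027 0.546 0 0 0 0;-0.027 0.546 0 0 0 0;-0.027 0.546 0 0 0 0;-0.027 0.546 0 0 0 0;-0.027 0.546 0 0 0 0;-0.027 0.546 0 0 0 0;-0.027 0.546 0 0 0 0;-0.027 0.546 0 0 0 0;-0.027 0.546 0 0 0 0;-0.027 0.546 0 0 0 0")

```text
time: 12.98
eef_pos: [0.4696, 0.2493, 0.1381]
tcp_rot: [0.694, 0.72, -0.0, -0.0]
contact_force: [-0.1, 0.1, -0.1]
opening: 0.75
```

```bash
python3 - <<'E'
from h import *
c=vision.read_camera("top"); cv2.imwrite("pics/top4.png",c["frame"][:,:,::-1])
hsv=cv2.cvtColor(c["frame"],cv2.COLOR_RGB2HSV); H,S=hsv[...,0],hsv[...,1]
X=unproj(c,*np.meshgrid(np.arange(640),np.arange(480)),c["z_map"])
m=(H>18)&(H<35)&(S>120)&(X[...,2]>.05)&(X[...,2]<.085)
v,u=np.nonzero(m); print(len(u),X[m].mean(0),unproj(c,u,v,plane=.067).mean(0))
c=vision.read_camera("wrist"); cv2.imwrite("pics/wrist4.png",c["frame"][:,:,::-1])
E
```

```text
366 [ 0.50631964 -0.25944125  0.06655037] [ 0.50620484 -0.25914254  0.067     ]
```

View pics/top4.png

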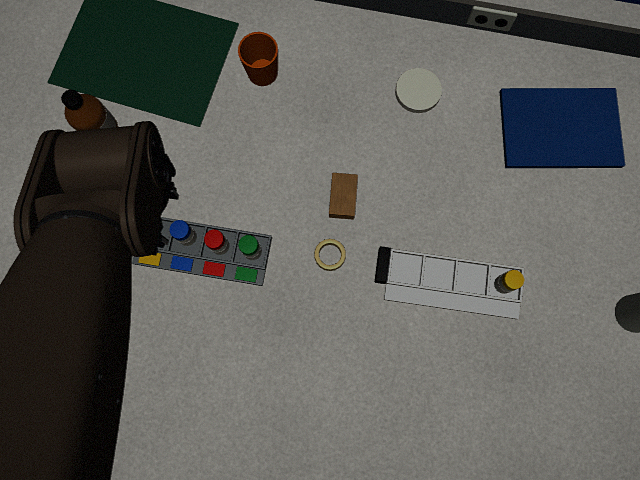

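View pics/wrist4.png

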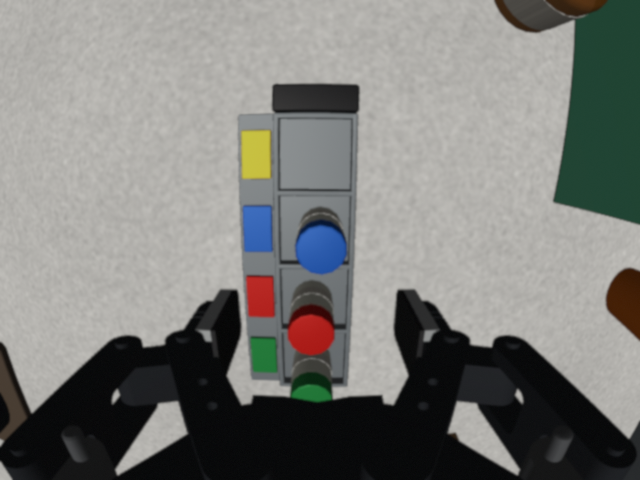

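The yellow jar stands in the white rack's far slot at (514,280). Blue is centred at (320,246), so I'll grasp it.

jog_arm(commands="0 0 -0.03 0 0 0;0 0 -0.06 0 0 0;0 0 -0.09 0 0 0;0 0 -0.104 0 0 0;0 0 -0.109 0 0 0;0 0 -0.109 0 0 0;0 0 -0.109 0 0 0")

```text
time: 13.95
eef_pos: [0.4705, 0.2507, 0.0306]
tcp_rot: [0.693, 0.721, 0.001, 0.001]
contact_force: [-0.4, -0.0, 0.0]
opening: 0.746
```

jog_arm(commands="0 0 0 0 0 0;0 0 0 0 0 0;0 0 0 0 0 0;0 0 0 0 0 0;0 0 0 0 0 0;0 0 0 0 0 0;0 0 0.01 0 0 0;0 0 0.03 0 0 0;0 0 0.06 0 0 0;0 0 0.09 0 0 0;0 0 0.109 0 0 0;0 0 0.109 0 0 0;0 0 0.109 0 0 0", gripper=10, grip_force=40)

```text
time: 15.58
eef_pos: [0.4685, 0.2501, 0.137]
tcp_rot: [0.693, 0.721, -0.001, -0.001]
contact_force: [0.3, -0.3, -0.9]
opening: 0.366
```

jog_arm(commands="0.001 -0.02 0 0 0 0;0.003 -0.06 0 0 0 0;0.005 -0.11 0 0 0 0;0.008 -0.16 0 0 0 0;0.01 -0.21 0 0 0 0;0.013 -0.26 0 0 0 0;0.016 -0.31 0 0 0 0;0.018 -0.36 0 0 0 0;0.02 -0.41 0 0 0 0;0.022 -0.45 0 0 0 0;0.024 -0.475 0 0 0 0;0.024 -0.487 0 0 0 0;0.024 -0.49 0 0 0 0;0.024 -0.49 0 0 0 0;0.024 -0.49 0 0 0 0")

```text
time: 17.45
eef_pos: [0.4935, -0.2385, 0.1383]
tcp_rot: [0.693, 0.721, 0.0, -0.0]
contact_force: [-1.0, -0.0, -0.6]
opening: 0.365
```

jog_arm(commands="0 0 -0.03 0 0 0;0 0 -0.06 0 0 0;0 0 -0.085 0 0 0;0 0 -0.098 0 0 0;0 0 -0.103 0 0 0;0 0 -0.105 0 0 0;0 0 -0.107 0 0 0;0 0 -0.107 0 0 0;0 0 -0.107 0 0 0")

```text
time: 18.58
eef_pos: [0.4937, -0.2398, 0.0317]
tcp_rot: [0.693, 0.721, 0.0, 0.0]
contact_force: [-0.6, -0.2, -1.0]
opening: 0.365
```

jog_arm(commands="0 0 -0.0005 0 0 0;0 0 -0.001 0 0 0;0 0 -0.0015 0 0 0;0 0 -0.0015 0 0 0;0 0 -0.0015 0 0 0")

```text
time: 19.2
eef_pos: [0.4935, -0.2396, 0.0301]
tcp_rot: [0.693, 0.721, -0.0, -0.0]
contact_force: [-1.1, 1.1, 2.7]
opening: 0.367
```

jog_arm(commands="0 0 -0.0005 0 0 0;0 0 -0.0005 0 0 0;0 0 -0.0005 0 0 0")

```text
time: 19.58
eef_pos: [0.4935, -0.2396, 0.0301]
tcp_rot: [0.693, 0.721, -0.0, -0.0]
contact_force: [-3.0, 1.6, 6.1]
opening: 0.37
```

jog_arm(commands="0 0 0 0 0 0;0 0 0 0 0 0;0 0 0 0 0 0;0 0 0 0 0 0;0 0 0.03 0 0 0;0 0 0.08 0 0 0;0 0 0.109 0 0 0;0 0 0.109 0 0 0;0 0 0.109 0 0 0", gripper=75)

```text
time: 20.7
eef_pos: [0.4928, -0.2391, 0.137]
tcp_rot: [0.693, 0.721, -0.0, -0.001]
contact_force: [-0.5, -0.3, -0.9]
opening: 0.748
```

jog_arm(commands="-0.028 0.431 0 0 0 0;-0.028 0.431 0 0 0 0;-0.028 0.431 0 0 0 0;-0.028 0.431 0 0 0 0;-0.028 0.431 0 0 0 0;-0.028 0.431 0 0 0 0;-0.028 0.431 0 0 0 0;-0.028 0.431 0 0 0 0;-0.028 0.431 0 0 0 0;-0.028 0.431 0 0 0 0;-0.028 0.431 0 0 0 0;-0.028 0.431 0 0 0 0")

```text
time: 22.2
eef_pos: [0.4657, 0.1906, 0.1384]
tcp_rot: [0.694, 0.72, 0.0, 0.0]
contact_force: [0.7, -0.1, -0.4]
opening: 0.752
```

```bash
python3 - <<'E'
from h import *
c=vision.read_camera("top"); cv2.imwrite("pics/top5.png",c["frame"][:,:,::-1])
c=vision.read_camera("wrist"); cv2.imwrite("pics/wrist5.png",c["frame"][:,:,::-1])
E
```

```text
(no output)
```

View pics/top5.png

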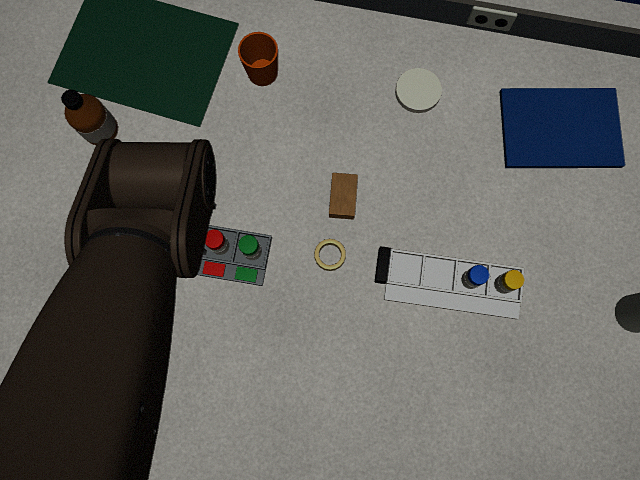

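View pics/wrist5.png

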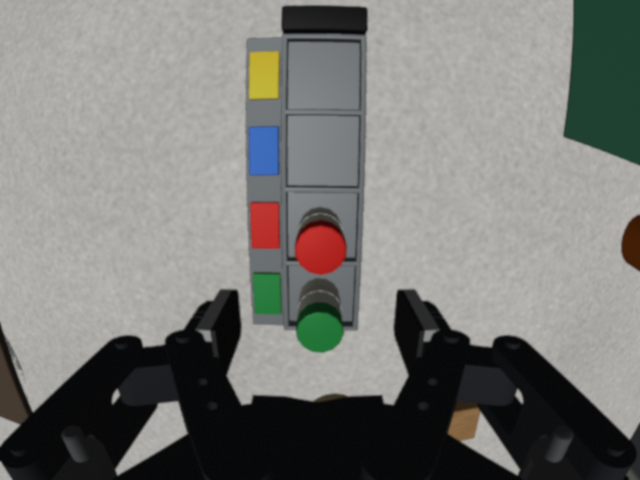

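The blue jar stands beside yellow at (478,274). Red is centred at (320,247) in the wrist view. Next is red, whose target is (0.490, -0.184).

jog_arm(commands="0 0 -0.03 0 0 0;0 0 -0.06 0 0 0;0 0 -0.09 0 0 0;0 0 -0.104 0 0 0;0 0 -0.109 0 0 0;0 0 -0.109 0 0 0;0 0 -0.109 0 0 0")

```text
time: 23.18
eef_pos: [0.4665, 0.1916, 0.0305]
tcp_rot: [0.693, 0.721, 0.001, 0.001]
contact_force: [0.5, -1.2, -0.2]
opening: 0.747
```

jog_arm(commands="0 0 0 0 0 0;0 0 0 0 0 0;0 0 0 0 0 0;0 0 0 0 0 0;0 0 0 0 0 0;0 0 0 0 0 0;0 0 0.01 0 0 0;0 0 0.03 0 0 0;0 0 0.06 0 0 0;0 0 0.09 0 0 0;0 0 0.109 0 0 0;0 0 0.109 0 0 0;0 0 0.109 0 0 0", gripper=10, grip_force=40)

```text
time: 24.8
eef_pos: [0.4645, 0.1912, 0.1371]
tcp_rot: [0.693, 0.721, -0.001, -0.001]
contact_force: [0.3, -0.6, -1.7]
opening: 0.362
```

jog_arm(commands="0.001 -0.02 0 0 0 0;0.003 -0.06 0 0 0 0;0.006 -0.11 0 0 0 0;0.01 -0.16 0 0 0 0;0.013 -0.21 0 0 0 0;0.017 -0.26 0 0 0 0;0.021 -0.31 0 0 0 0;0.024 -0.345 0 0 0 0;0.025 -0.365 0 0 0 0;0.025 -0.373 0 0 0 0;0.025 -0.375 0 0 0 0;0.025 -0.375 0 0 0 0;0.025 -0.375 0 0 0 0")

```text
time: 26.42
eef_pos: [0.4905, -0.1827, 0.1383]
tcp_rot: [0.693, 0.721, 0.0, -0.0]
contact_force: [-0.0, -0.3, -1.3]
opening: 0.364
```

jog_arm(commands="0 0 -0.03 0 0 0;0 0 -0.06 0 0 0;0 0 -0.085 0 0 0;0 0 -0.098 0 0 0;0 0 -0.103 0 0 0;0 0 -0.105 0 0 0;0 0 -0.107 0 0 0;0 0 -0.107 0 0 0;0 0 -0.107 0 0 0")

```text
time: 27.55
eef_pos: [0.4907, -0.1837, 0.0317]
tcp_rot: [0.693, 0.721, 0.0, 0.0]
contact_force: [-0.4, -0.0, -1.0]
opening: 0.366
```

jog_arm(commands="0 0 -0.0005 0 0 0;0 0 -0.001 0 0 0;0 0 -0.0015 0 0 0;0 0 -0.0015 0 0 0;0 0 -0.0015 0 0 0")

```text
time: 28.18
eef_pos: [0.4905, -0.1836, 0.0301]
tcp_rot: [0.693, 0.721, -0.0, -0.0]
contact_force: [-1.0, 0.2, 2.7]
opening: 0.368
```

jog_arm(commands="0 0 -0.0005 0 0 0;0 0 -0.0005 0 0 0;0 0 -0.0005 0 0 0")

```text
time: 28.55
eef_pos: [0.4905, -0.1837, 0.0301]
tcp_rot: [0.693, 0.721, -0.0, -0.0]
contact_force: [-2.0, 1.7, 6.2]
opening: 0.362
```

jog_arm(commands="0 0 0 0 0 0;0 0 0 0 0 0;0 0 0 0 0 0;0 0 0 0 0 0;0 0 0.03 0 0 0;0 0 0.08 0 0 0;0 0 0.109 0 0 0;0 0 0.109 0 0 0;0 0 0.109 0 0 0", gripper=75)

```text
time: 29.68
eef_pos: [0.4897, -0.1832, 0.137]
tcp_rot: [0.693, 0.721, -0.0, -0.001]
contact_force: [-1.0, 0.7, 0.1]
opening: 0.747
```

jog_arm(commands="-0.024 0.318 0 0 0 0;-0.024 0.318 0 0 0 0;-0.024 0.318 0 0 0 0;-0.024 0.318 0 0 0 0;-0.024 0.318 0 0 0 0;-0.024 0.318 0 0 0 0;-0.024 0.318 0 0 0 0;-0.024 0.318 0 0 0 0;-0.024 0.318 0 0 0 0;-0.024 0.318 0 0 0 0")

```text
time: 30.92
eef_pos: [0.4667, 0.1334, 0.1383]
tcp_rot: [0.694, 0.72, -0.0, 0.0]
contact_force: [0.0, -0.4, -0.0]
opening: 0.745
```

```bash
python3 - <<'E'
from h import *
c=vision.read_camera("top"); a=c["frame"][200:330,110:550,::-1]
c=vision.read_camera("wrist"); cv2.imwrite("pics/both6.png",np.vstack([np.pad(a,((0,0),(0,200),(0,0))),c["frame"][100:,:,::-1]]))
E
```

```text
(no output)
```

View pics/both6.png

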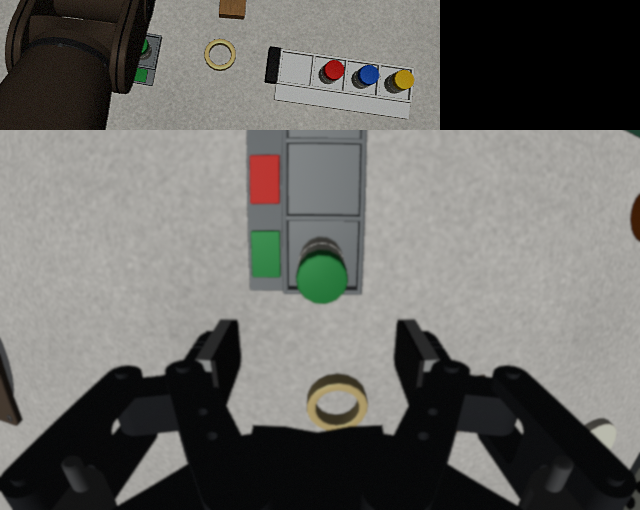

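Red is in its slot, and green is centred at (322,277 in the composite). Now green goes to (0.4875, -0.128).

jog_arm(commands="0 0 -0.03 0 0 0;0 0 -0.06 0 0 0;0 0 -0.09 0 0 0;0 0 -0.104 0 0 0;0 0 -0.109 0 0 0;0 0 -0.109 0 0 0;0 0 -0.109 0 0 0")

```text
time: 31.9
eef_pos: [0.4674, 0.1345, 0.0304]
tcp_rot: [0.693, 0.721, 0.001, 0.001]
contact_force: [0.0, -0.2, 0.1]
opening: 0.75
```

jog_arm(commands="0 0 0 0 0 0;0 0 0 0 0 0;0 0 0 0 0 0;0 0 0 0 0 0;0 0 0 0 0 0;0 0 0 0 0 0;0 0 0.01 0 0 0;0 0 0.03 0 0 0;0 0 0.06 0 0 0;0 0 0.09 0 0 0;0 0 0.109 0 0 0;0 0 0.109 0 0 0;0 0 0.109 0 0 0", gripper=10, grip_force=40)

```text
time: 33.52
eef_pos: [0.4655, 0.1343, 0.1372]
tcp_rot: [0.693, 0.721, -0.001, -0.001]
contact_force: [0.1, 0.6, 0.1]
opening: 0.365
```

jog_arm(commands="0.001 -0.02 0 0 0 0;0.004 -0.06 0 0 0 0;0.008 -0.11 0 0 0 0;0.012 -0.16 0 0 0 0;0.016 -0.205 0 0 0 0;0.019 -0.235 0 0 0 0;0.021 -0.253 0 0 0 0;0.021 -0.26 0 0 0 0;0.021 -0.262 0 0 0 0;0.021 -0.262 0 0 0 0;0.021 -0.262 0 0 0 0")

```text
time: 34.9
eef_pos: [0.4874, -0.1268, 0.1383]
tcp_rot: [0.693, 0.721, 0.0, -0.0]
contact_force: [0.3, 0.3, -0.4]
opening: 0.366
```

jog_arm(commands="0 0 -0.03 0 0 0;0 0 -0.06 0 0 0;0 0 -0.085 0 0 0;0 0 -0.098 0 0 0;0 0 -0.103 0 0 0;0 0 -0.105 0 0 0;0 0 -0.107 0 0 0;0 0 -0.107 0 0 0;0 0 -0.107 0 0 0")

```text
time: 36.02
eef_pos: [0.4877, -0.1277, 0.0317]
tcp_rot: [0.693, 0.721, 0.0, 0.0]
contact_force: [0.5, -0.2, -1.3]
opening: 0.362
```

jog_arm(commands="0 0 -0.0005 0 0 0;0 0 -0.001 0 0 0;0 0 -0.0015 0 0 0;0 0 -0.0015 0 0 0;0 0 -0.0015 0 0 0")

```text
time: 36.65
eef_pos: [0.4875, -0.1276, 0.0301]
tcp_rot: [0.693, 0.721, -0.0, -0.0]
contact_force: [-0.8, 0.6, 2.6]
opening: 0.363
```

Release and retreat, clear of the camera's view.

jog_arm(commands="0 0 -0.0005 0 0 0;0 0 -0.0005 0 0 0;0 0 -0.0005 0 0 0")

```text
time: 37.02
eef_pos: [0.4875, -0.1276, 0.03]
tcp_rot: [0.693, 0.721, -0.0, -0.0]
contact_force: [-2.6, 1.3, 6.1]
opening: 0.363
```

jog_arm(commands="0 0 0 0 0 0;0 0 0 0 0 0;0 0 0 0 0 0;0 0 0 0 0 0;0 0 0.03 0 0 0;0 0 0.08 0 0 0;0 0 0.14 0 0 0;0 0.05 0.15 0 0 0;0 0.1 0.15 0 0 0;0 0.15 0.15 0 0 0;0 0.2 0.15 0 0 0;0 0.25 0.15 0 0 0;0 0.3 0.15 0 0 0;0 0.3 0.15 0 0 0;0 0.3 0.15 0 0 0", gripper=75)

```text
time: 38.9
eef_pos: [0.4873, 0.1723, 0.1791]
tcp_rot: [0.693, 0.721, -0.0, 0.0]
contact_force: [-0.7, -0.3, -0.3]
opening: 0.75
```

```bash
python3 - <<'E'
from h import *
c=vision.read_camera("top"); a=cv2.resize(c["frame"][230:330,360:540,::-1],(720,400),interpolation=cv2.INTER_CUBIC)
p=np.load("pose.npy")[1]; k,s=np.cos(p[2]),np.sin(p[2])
hsv=cv2.cvtColor(c["frame"],cv2.COLOR_RGB2HSV); H,S=hsv[...,0],hsv[...,1]
X=unproj(c,*np.meshgrid(np.arange(640),np.arange(480)),c["z_map"])
for n,lo,hi in (("yellow",18,35),("blue",100,130),("red",0,8),("green",45,85)):
    m=(H>=lo)&(H<=hi)&(S>110)&(X[...,2]>.055)&(X[...,2]<.085); m[:230]=0; m[330:]=0; m[:,:380]=0
    v,u=np.nonzero(m); w=unproj(c,u,v,plane=.067).mean(0); d=w[:2]-p[:2]
    print(n,len(u),w.round(4),"rack xy mm",(1000*np.array([k*d[0]+s*d[1],-s*d[0]+k*d[1]])).round(1),"top z",np.median(X[m][:,2]).round(4))
cv2.imwrite("pics/topf.png",a)
c=vision.read_camera("scene"); cv2.imwrite("pics/scenef.png",cv2.resize(c["frame"][180:280,140:320,::-1],(720,400),interpolation=cv2.INTER_CUBIC))
E
```

```text
yellow 338 [ 0.4935 -0.2939  0.067 ] rack xy mm [ -2.7 -81.9] top z 0.0675
blue 329 [ 0.4906 -0.2385  0.067 ] rack xy mm [ -2.7 -26.4] top z 0.0675
red 307 [ 0.4876 -0.1829  0.067 ] rack xy mm [-2.7 29.3] top z 0.0674
green 308 [ 0.4844 -0.1265  0.067 ] rack xy mm [-2.8 85.7] top z 0.0674
```

View pics/topf.png

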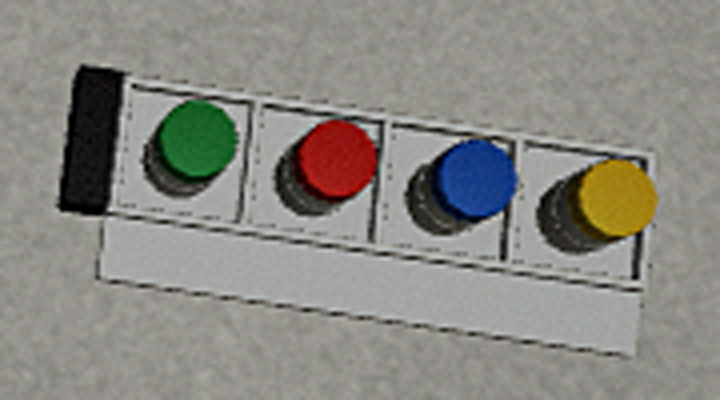

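View pics/scenef.png

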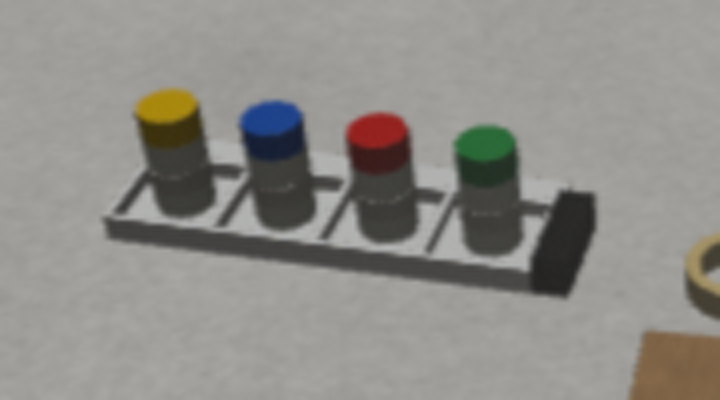

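All four jars stand upright inside their slots: green next to the black end, then red, blue and yellow. The lid tops are at about 68 mm, so the jars are fully seated.

```bash
python3 -c "
from plant import ctrl; print(ctrl.sign_off())"
```

```text
the job is handed in; nothing more can be done
None
```

I moved the four jars one by one into the white rack in reverse order. From the black end it now holds green, red, blue and yellow. I lowered each jar until it touched the slot floor (about 3–6 N), released it, and handed the job in at about 39 s of the 102 s allowed.

- **Last camera checks:** all four jars stand upright in their own slots. They measure within about 3 mm of the slot centres, and the lid tops are at about 67.5 mm (68 mm expected), so they are fully seated.
- **Disagreements:** the wrist and top cameras differed by about 2 mm, and up to about 10 mm for jars near the edge of the wrist view. The measured jar positions were consistently about 3 mm off the commanded ones. A jar has 10 mm of room each way in its slot, so neither mattered.
- **Failed check:** one mid-run measurement of the yellow jar came out wrong, probably because the mask also caught the yellow tab. The final check replaced it.

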